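# Purge the line, then draw and hold a gas sample

## Task

First flush the line: take the knob of the hand-cranked purge pump and turn its wheel clockwise (seen from above) through at least one full turn. Then pull the piston sampler's spring-loaded rod out by its upright black handle until the handle's side needle is level with the marker fin on the rule, and finish while still holding it there with the fingers, since the spring draws it back if let go. Do not shift the marker or disturb the reagent bottle, tube rack and beaker.

Things in the scene. Friction and masses are not known exactly. Their poses are not given: they have to be found in the camera images.
- purge_pump: Purge pump, fixed to the bench left or right of the sampler, at any yaw: 150 mm square steel foot, grey drum 116 mm across, on it a level aluminium wheel 132 mm across, its top 102 mm above the bench. Origin at the bench on the wheel's upright axis, z up; with the wheel at 0 the knob lies in this body's +x direction.
- crank_wheel (a joint): Turn of the wheel in rad: 0 at the start, grows clockwise seen from above; it cannot go back below 0 and has no stop before two turns. One full turn is 6.28. It turns with slight friction (about 1 N at the knob) and stays where it is left.
- knob_top (a point): Centre of the top of the crank knob: upright black round grip, 22 mm across, 48 mm tall, top 154 mm above the bench, 48 mm from the wheel's axis, standing on a 28 mm disc whose top is 102 to 106 mm above the bench. It spins freely on its own pin, so the hand need not turn as it goes round.
- sampler: Piston sampler, fixed to the bench, rod axis level 70 mm above it. Origin at the bench below the handle's rest position, z up. The rod is pulled out along the body's -x (roughly towards the robot). Clear barrel on the +x side: front block's face at 60 mm, a 17 mm neck to 40 mm, block caps reach 101 mm high. A rule (18 mm wide, top 34 mm high) runs along x at y = 60 mm.
- handle: The rod's handle: an upright black plate, 12 mm thick along the pull, 36 mm wide, from 56 to 131 mm above the bench, so it stands well above the rod and can be pinched from above across its thickness. Origin on the rod's axis; axes as the sampler's; moves with the rod, 0 to 120 mm out (beyond the marker). The spring pulls back with 5 N at rest, 0.7 N more per 10 mm.
- handle_grip (a point): Point to pinch: middle of the handle's upper part, 115 mm above the bench.
- needle_tip (a point): Tip of the thin steel needle (3 mm) that sticks out sideways from the middle of the handle's thickness, 51 mm to the sampler's +y side, 70 mm above the bench; axes as the sampler's.
- marker_fin (a point): Near the top of the marker's upright fin (3 mm thick along the pull, 12 mm wide, top 78 mm high) on a dark saddle set on the rule, 50 to 95 mm from the handle's rest; axes as the sampler's. The rod is at its length mark when needle tip and fin have the same sampler x; the needle clears the fin sideways. The saddle is stiff (12 N) and must stay as set.
- reagent_bottle: Amber bottle, 58 mm across, 140 mm tall, origin under its centre; bystander.
- tube_rack: Blue tube rack, 70 x 150 mm, 81 mm tall with tubes, origin under its centre; bystander.
- beaker: Glass beaker, 70 mm across, 80 mm tall, origin under its centre; bystander.
Not all that is in view belongs to the job. Several things look just like the purge_pump: the one meant starts farthest to the robot's left.

How it is judged:
By the outcome, as a careful person would: the job done as asked, in the order asked, and still so for the second after the job is handed in, while the arm keeps its last pose, push and grip.
It also fails if it takes over 61 s, if anything falls off the work surface, if the arm or the gripper's body presses on something with over 40 N, if the wrist force passes 120 N, or if a joint passes its speed limit or range.

## Robot

A 6-joint arm with a two-finger parallel gripper is mounted at the origin on the work surface. World frame = base frame: x ahead of the robot, y to its left, z up, the work surface at z = 0. Lengths are in mm, angles in rad, forces in N, time in s.
With the tool pointing down it reaches from about 350 to 875 mm from the base axis. Payload 4.2 kg.
Tool frame: the origin (TCP) lies midway between the tips of the shut fingers; the grasp point (between the pads) lies 19 mm behind it (arm.grasp_offset is the distance from the TCP to the grasp point, in mm); z points along the fingers, y is the direction in which the jaws open and shut (so a half turn about z gives the same grasp; the last joint's range is limited). The gripper opens to 85 mm and grips with 20 to 120 N. Pads are 22 mm wide; open, the fingers measure 114 mm over their backs; the gripper's body (76 mm by 85 mm) begins 54 mm behind the grasp point. The pads swing forward as they close: fully open they stand 13 mm farther back than shut.
Start: joints at [-0.898, 0.385, 0.008, 0, -1.194, -0.259], TCP at [251.32, -572.222, 231.312] pointing down, gripper open.
Joint ranges: [-3.14, 3.14], [-1.21, 2.06], [-1.07, 1.41], [-3.16, 2.05], [-2.99, -0.16], [-3.1, 3.1]. Speed limits (rad/s): [2.79, 2.79, 3.14, 3.14, 3.14, 3.14].

## Interface

Orientations are given as a unit quaternion [x, y, z, w].
In Python, from bench import arm gives the robot as it stands.
- The arm moves only by the tool move_arm, never from a script. Its argument "moves" is a list of rows, each an object with "gripper": the gripper's target within -1 to 1 (fully open at 1, half-way at 0, shut at -1); "xyz": the shift along the tool's x, y, z in cm, a list of three; "angular": the turn, a rotation vector about the tool's x, y, z in rad, a list of three. In form: [{"gripper": gripper, "xyz": [dx, dy, dz], "angular": [wx, wy, wz]}, ...]. A call has 1 to 10 rows; each row is the pose to reach, as a shift and turn from the pose commanded when the call began, along the tool's axes at that moment; what a row does not reach only later rows make up. A row lasts 1/8 s, in which the tool goes at most 62.5 mm and 10.7 degrees, less where a joint would pass 70% of its speed; a pose out of reach is approached as far as the arm can. A call with a gripper value outside its range is refused whole. The fingers move at their own pace and stop on an object; the grip force is fixed at half the most. Time passes only in rows, so rows that repeat a pose let the fingers close. It gives the time, the measured TCP pose, the force and the opening at its end, in the units of the state.
- arm.read_state(): the state, without advancing time (a new reading comes with each control period).
- arm.get_image(name): name is "scene" or "top" or "wrist"; returns (picture, depth): 480x640x3 uint8, blue, green, red; 480x640 float32, mm along the optical axis (not along the pixel's ray), 0 where there is no reading.
- arm.get_calibration(name): a dict with "camera_matrix" (3x3 intrinsics, pixels), "R" (3x3) and "t" (3): a world point X has camera coordinates R X + t. Camera axes: x right, y down, z forward; pixel columns grow to the right and rows downward; lengths in mm; the calibration is good to about 2 mm. A picture is of the moment at which its call begins: read the wrist's pose just before it. get_calibration takes no time and is no camera call; for the wrist camera it gives the pose at the moment of the call.
- arm.job_done(): hands the job in, once; it reports no verdict.
The state is a dict: "clock": time; "joints": joint angles; "joint_vel": joint speeds; "joint_efforts": joint torques, N m; "position": TCP position; "ee_rot": TCP orientation; "contact_force": force on the tool from outside, world axes, zero at the start; "wrist_torque": the same for the moment, N m; "gripper_width": finger opening in mm.
Only numpy, scipy, OpenCV 4.12 (cv2) and the standard library are available. Lean on these libraries where they do the work, as an engineer would, in place of code of your own. Each camera call takes 0.05 s, during which the arm holds its last target. There are 200 camera calls.

## Working session

There is one attempt and no reset: what is moved stays moved. The work goes in short steps, Python scripts to look and compute and a tool call to move; the robot and the scene stay as the last step left them, time stands still between calls to the robot, and variables do not carry over. Pictures are saved under pics/ and viewed, about 8 in all and at most 12, crops included, and the job is handed in when it is done.

Besides the shell and the picture viewer there is one more tool, called in YAML: its name, and indented under it one key for each argument. move_arm: Moves the arm, as the interface text tells. Its arguments: {"type":"object","properties":{"moves":{"type":"array","items":{"type":"object","properties":{"gripper":{"type":"number"},"xyz":{"type":"array","items":{"type":"number"}},"angular":{"type":"array","items":{"type":"number"}}}}}},"required":["moves"]}

```bash
ls; mkdir -p pics
cat > h.py <<'E'
import numpy as np, cv2
from bench import arm
def ray(c,u,v,z):
    K,R,t=[np.array(c[k],float) for k in("camera_matrix","R","t")]
    o=-R.T@t.ravel(); d=R.T@np.linalg.inv(K)@[u,v,1]
    return o+d*(z-o[2])/d[2]
def cloud(c,dep):
    K,R,t=[np.array(c[k],float) for k in("camera_matrix","R","t")]
    v,u=np.mgrid[:480,:640]; p=np.stack([u*dep,v*dep,dep],-1)@np.linalg.inv(K).T
    return (p-t.ravel())@R
E
python3 - <<'E'
from h import *
print(arm.read_state())
for n in("top","scene"):
    c=arm.get_calibration(n);i,d=arm.get_image(n);cv2.imwrite(f"pics/{n}0.png",i);np.savez(f"pics/{n}0.npz",i=i,d=d)
    print(n,c)
E
```

```text
pics
{'clock': 0.0, 'joints': array([-8.98415718e-01,  3.85556073e-01,  6.62235357e-03, -4.94766870e-04,
       -1.19401037e+00, -2.58578084e-01]), 'joint_vel': array([-0.00110747, -0.00062754, -0.00223872, -0.00165582,  0.00073375,
        0.0003747 ]), 'joint_efforts': array([-8.92203661e-04, -3.92291200e+01,  1.88397825e+01,  4.18615893e+00,
       -4.56692316e-03, -4.51686390e-06]), 'position': array([ 251.07455269, -571.70884564,  230.22115239]), 'ee_rot': array([-2.05338797e-01,  9.78690335e-01,  1.06283399e-03, -2.76544774e-04]), 'contact_force': array([-0.70968582, -1.33600042, -0.21096089]), 'wrist_torque': array([ 0.01588696, -0.01768999,  0.04318424]), 'gripper_width': 85.64946798057366}
top {'camera_matrix': array([[508.26767495,   0.        , 320.79647688],
       [  0.        , 508.26767495, 234.2085334 ],
       [  0.        ,   0.        ,   1.        ]]), 'R': array([[-0.00674822, -0.99986222, -0.0151657 ],
       [-0.98372692,  0.00936082, -0.17942607],
       [ 0.17954331,  0.0137081 , -0.98365456]]), 't': array([  13.33076432,  557.75151345, 1459.38771137])}
scene {'camera_matrix': array([[600.85167293,   0.        , 321.95714889],
       [  0.        , 600.85167293, 240.3763049 ],
       [  0.        ,   0.        ,   1.        ]]), 'R': array([[-0.24290435,  0.96981686, -0.02127759],
       [ 0.56838167,  0.12451584, -0.81328844],
       [-0.78609144, -0.20964509, -0.58147156]]), 't': array([ 125.53550684, -223.7788707 , 1892.09947305])}
```

View pics/top0.png

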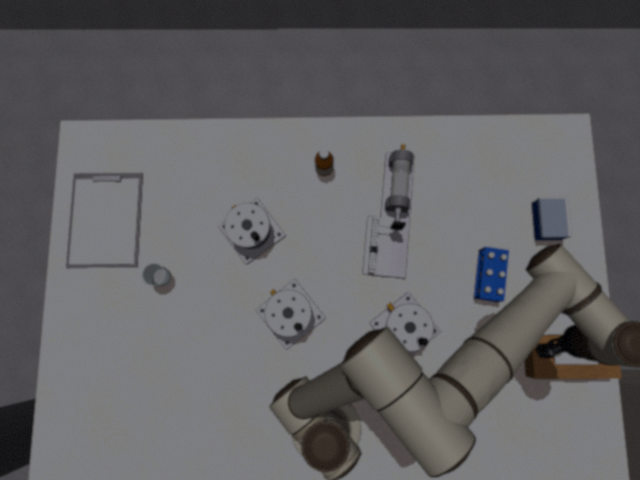

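View pics/scene0.png

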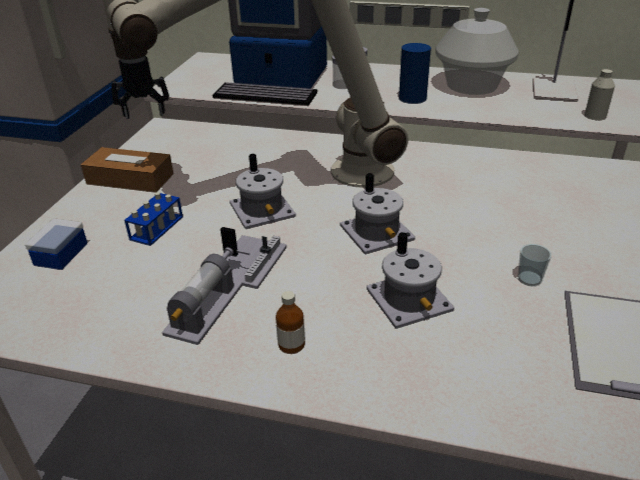

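Pump look-alikes in the top view are at (247,225), (289,313) and (410,327). The one farthest left (+y) is (247,225). In the scene view it is the pump at (411,280). I'll measure it and check it in a close crop.

Run:
```python
from h import *
T=np.load("pics/top0.npz");c=arm.get_calibration("top");P=cloud(c,T["d"]);g=T["i"].max(2)
for u,v in((247,225),(289,313),(410,327)): print("wheel",ray(c,u,v,102).round())
def blob(name,m):
    p=P[m];print(name,len(p),np.median(p,0).round(1),p.min(0).round(),p.max(0).round())
v,u=np.mgrid[:480,:640]
W=(abs(u-250)<45)&(abs(v-230)<45)
m=W&(abs(P[...,2]-102)<8); blob("wheel",m)
e=cv2.minEnclosingCircle(np.argwhere(m)[:,::-1].astype(np.float32));print(e,ray(c,*e[0],102).round(1))
m=W&(P[...,2]>135);blob("knob",m);
if m.any():
    q=np.argwhere(m)[:,::-1].mean(0);print(q,ray(c,*q,154))
S=(abs(u-395)<35)&(v>205)&(v<280)
m=S&(P[...,2]>115);blob("handle",m)
m=S&(P[...,2]>45)&(P[...,2]<100)&(v>215)&(u<390);blob("fin",m)
S=(abs(u-400)<20)&(v>140)&(v<215)
m=S&(P[...,2]>85);blob("barrel",m)
p=P[m][:,:2];x=np.linalg.svd(p-p.mean(0),full_matrices=False)[2][0];print("axis",x,np.arctan2(x[1],x[0]))
a=cv2.resize(T["i"][185:275,210:300],None,fx=4,fy=4,interpolation=cv2.INTER_CUBIC)
b=cv2.resize(T["i"][195:285,350:440],None,fx=4,fy=4,interpolation=cv2.INTER_CUBIC)
cv2.imwrite("pics/crop1.png",cv2.convertScaleAbs(np.hstack([a,b]),alpha=1.5))
```

```text
wheel [577. 221. 102.]
wheel [326.  98. 102.]
wheel [ 285. -237.  102.]
wheel 1492 [579.1 224.6 102. ] [513. 157.  94.] [644. 289. 110.]
((246.5471649169922, 225.33963012695312), 22.868452072143555) [576.5 222.  102. ]
knob 95 [531.2 186.4 158.3] [287. -12. 135.] [ 550.  204. 1536.]
[252.02105263 235.45263158] [537.27030842 197.79359422 154.        ]
handle 84 [ 569.5 -206.2  130.7] [ 287. -230.  117.] [ 580.  -12. 1536.]
fin 41 [ 515.4 -154.    66.3] [ 507. -191.   45.] [ 580. -133.   87.]
barrel 894 [ 712.5 -225.8   94.6] [ 287. -265.   85.] [ 801.  -12. 1536.]
axis [ 0.95434623 -0.29870266] -0.3033329580464082
```

View pics/crop1.png

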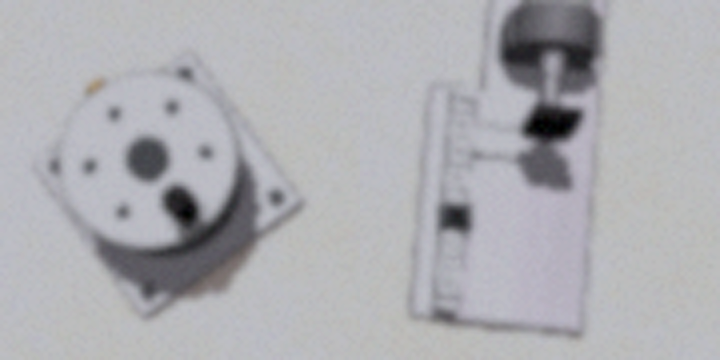

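The crop shows the chosen pump's wheel at crop (148,160) with its knob at (180,205). To the right are the handle at (552,122), the needle running left from it, and the dark saddle at (455,217) on the rule. Next, cleaner numbers.

Run:
```python
from h import *
T=np.load("pics/top0.npz");c=arm.get_calibration("top");P=cloud(c,T["d"]);P[T["d"]<300]=np.nan
v,u=np.mgrid[:480,:640]
def blob(name,m):
    p=P[m];print(name,len(p),np.median(p,0).round(1),p.min(0).round(),p.max(0).round());return p
m=(abs(u-250)<45)&(abs(v-230)<45)&(P[...,2]>146)&(P[...,2]<165);blob("knob",m)
m=(abs(u-395)<35)&(v>205)&(v<280)&(P[...,2]>122);blob("handle",m)
for n,(lo,hi) in {"near":(180,215),"far":(145,172)}.items():
    p=blob(n,(abs(u-400)<20)&(v>lo)&(v<hi)&(P[...,2]>88))
p=P[(abs(u-400)<20)&(v>150)&(v<215)&(P[...,2]>80)][:,:2].astype(np.float32)
r=cv2.minAreaRect(p);print(r)
a=ray(c,350+605/4,195,6);b=ray(c,350+580/4,195+82.5,6);print(a,b,np.degrees(np.arctan2(*(a-b)[[1,0]])))
```

```text
knob 49 [538.8 193.2 154.3] [530. 183. 146.] [550. 204. 161.]
handle 60 [ 571.1 -213.   130.1] [ 565. -230.  122.] [ 580. -196.  138.]
near 367 [ 663.3 -221.7   95.3] [ 631. -247.   88.] [ 708. -192.  106.]
far 313 [ 772.1 -232.4   95.4] [ 735. -261.   88.] [ 801. -208.  108.]
((707.8865966796875, -225.85426330566406), (59.27045440673828, 189.1734619140625), 83.33416748046875)
[ 683.68035838 -548.40156664    6.        ] [ 429.10165994 -511.89417877    6.        ] -8.160758366034443
```

move_arm:
  moves:
    - {"gripper": 1,"xyz": [-3.82,3.9,-0.13],"angular": [0,0,-0.07]}
    - {"gripper": 1,"xyz": [-7.64,7.8,-0.26],"angular": [0,0,-0.14]}
    - {"gripper": 1,"xyz": [-11.46,11.7,-0.4],"angular": [0,0,-0.21]}
    - {"gripper": 1,"xyz": [-15.28,15.6,-0.53],"angular": [0,0,-0.28]}
    - {"gripper": 1,"xyz": [-19.1,19.5,-0.66],"angular": [0,0,-0.35]}
    - {"gripper": 1,"xyz": [-22.92,23.4,-0.8],"angular": [0,0,-0.42]}
    - {"gripper": 1,"xyz": [-26.74,27.3,-0.93],"angular": [0,0,-0.49]}
    - {"gripper": 1,"xyz": [-30.56,31.2,-1.06],"angular": [0,0,-0.56]}
    - {"gripper": 1,"xyz": [-34.38,35.1,-1.2],"angular": [0,0,-0.63]}
    - {"gripper": 1,"xyz": [-38.2,39.0,-1.33],"angular": [0,0,-0.7]}

```text
clock: 1.35
position: [444.3, -59.7, 244.6]
ee_rot: [-0.53, 0.848, 0.0, -0.0]
contact_force: [0.5, -0.2, -0.1]
gripper_width: 85.7
```

move_arm:
  moves:
    - {"gripper": 1,"xyz": [-5.4,0.52,-0.1],"angular": [0,0,-0.07]}
    - {"gripper": 1,"xyz": [-10.8,1.04,-0.2],"angular": [0,0,-0.14]}
    - {"gripper": 1,"xyz": [-16.2,1.56,-0.3],"angular": [0,0,-0.21]}
    - {"gripper": 1,"xyz": [-21.6,2.08,-0.4],"angular": [0,0,-0.29]}
    - {"gripper": 1,"xyz": [-27.0,2.6,-0.5],"angular": [0,0,-0.358]}
    - {"gripper": 1,"xyz": [-27.0,2.6,-0.5],"angular": [0,0,-0.358]}

```text
clock: 2.1
position: [540.6, 195.2, 248.1]
ee_rot: [-0.673, 0.74, 0.0, -0.001]
contact_force: [-0.6, -0.6, 0.3]
gripper_width: 85.7
```

Run:
```python
from h import *
s=arm.read_state();print(s["position"],s["ee_rot"],s["joints"],s["contact_force"])
c=arm.get_calibration("wrist");i,d=arm.get_image("wrist");cv2.imwrite("pics/w1.png",i)
import pickle;pickle.dump((c,i,d),open("pics/w1.pkl","wb"))
P=cloud(c,d);P[d<50]=np.nan;z=P[...,2]
for n,lo,hi in(("wheel",95,108),("knob",147,160)):
    m=((z>lo)&(z<hi)).astype(np.uint8);k,L,st,ce=cv2.connectedComponentsWithStats(m)
    for j in range(1,k):
        if st[j,4]>150:
            p=P[L==j];print(n,st[j],p.mean(0).round(1),cv2.minEnclosingCircle(p[:,:2].astype(np.float32)))
```

```text
[540.63115706 195.2151289  248.13567655] [-6.72569613e-01  7.40033432e-01  2.28603428e-04 -7.63000471e-04] [ 6.28086200e-01  2.88732269e-01 -9.07082879e-02 -3.09391757e-04
 -1.19292264e+00 -7.23416328e-01] [-0.57270836 -0.58564731  0.30450738]
wheel [  516     0   124   163 17229] [348.6 109.9 101.8] ((336.90924072265625, 110.09640502929688), 64.10066986083984)
wheel [  199   178   161   151 17660] [579.8 219.2 101.7] ((578.0402221679688, 223.10385131835938), 66.1689453125)
knob [308 225  32  31 792] [539.3 193.1 152.6] ((539.3569946289062, 194.3084716796875), 10.801715850830078)
```

View pics/w1.png

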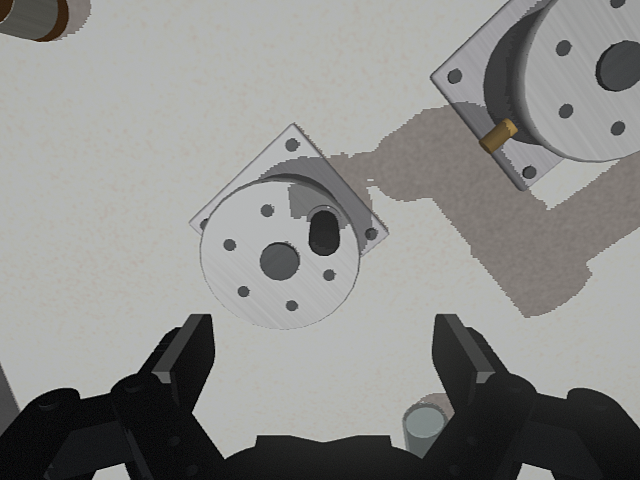

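The wrist view shows the wheel at (280,255) with its knob at (324,230). The beaker at (425,420) is clear of the path. I'll descend and grip.

move_arm:
  moves:
    - {"gripper": 1,"xyz": [0.12,0.12,4],"angular": [0,0,0]}
    - {"gripper": 0.4,"xyz": [0.12,0.12,8],"angular": [0,0,0]}
    - {"gripper": 0.0,"xyz": [0.12,0.12,11],"angular": [0,0,0]}
    - {"gripper": 0.0,"xyz": [0.12,0.12,13],"angular": [0,0,0]}
    - {"gripper": 0.0,"xyz": [0.12,0.12,13],"angular": [0,0,0]}
    - {"gripper": -1,"xyz": [0.12,0.12,13],"angular": [0,0,0]}
    - {"gripper": -1,"xyz": [0.12,0.12,13],"angular": [0,0,0]}
    - {"gripper": -1,"xyz": [0.12,0.12,13],"angular": [0,0,0]}
    - {"gripper": -1,"xyz": [0.12,0.12,13],"angular": [0,0,0]}

```text
clock: 3.28
position: [539.4, 191.2, 121.1]
ee_rot: [-0.671, 0.741, -0.0, 0.001]
contact_force: [-1.0, -2.0, 7.2]
gripper_width: 20.1
```

move_arm:
  moves:
    - {"gripper": -1,"xyz": [0,0,0],"angular": [0,0,0]}
    - {"gripper": -1,"xyz": [0,0,0],"angular": [0,0,0]}

```text
clock: 3.52
position: [539.4, 191.2, 121.1]
ee_rot: [-0.671, 0.741, -0.0, 0.001]
contact_force: [0.8, -1.4, 5.5]
gripper_width: 19.9
```

Run:
```python
from h import *
s=arm.read_state();print(s["position"],s["ee_rot"],s["contact_force"],s["wrist_torque"])
i,d=arm.get_image("wrist");cv2.imwrite("pics/w2.png",i)
```

```text
[539.38855868 191.21532542 121.07588145] [-6.71443962e-01  7.41054678e-01 -4.96833642e-04  8.50958150e-04] [ 0.80655537 -1.44221718  5.48940231] [-0.45699262  0.22297304  0.02121239]
```

View pics/w2.png

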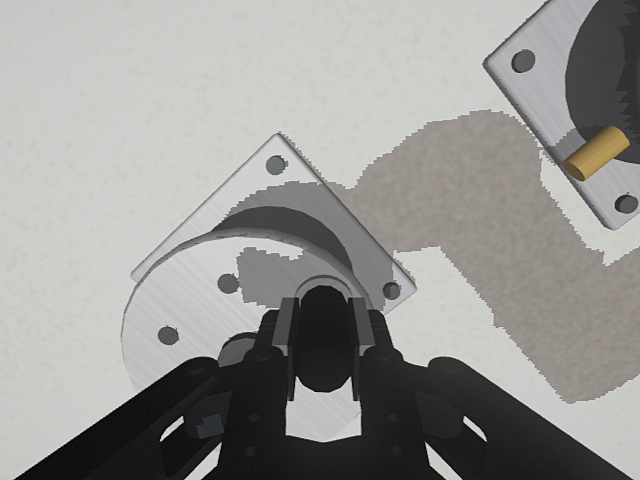

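```bash
cat > circ.py <<'E'
from h import *
import json
def circ(phi0,step=13.5,yaw=264.3,r=48):
    a=np.radians(yaw);X=np.array([np.cos(a),np.sin(a)]);Y=np.array([np.sin(a),-np.cos(a)])
    for k in range(1,11):
        p=np.radians(phi0-k*step);q=np.radians(phi0);d=r*np.array([np.cos(p)-np.cos(q),np.sin(p)-np.sin(q)])/10
        print([round(float(d@X),2),round(float(d@Y),2),0])
E
python3 -c "
from circ import *
for f in (217,82,-53): circ(f);print()"
```

```text
[-0.91, 0.66, 0]
[-1.96, 1.09, 0]
[-3.07, 1.27, 0]
[-4.2, 1.18, 0]
[-5.27, 0.83, 0]
[-6.23, 0.24, 0]
[-7.03, -0.56, 0]
[-7.62, -1.52, 0]
[-7.96, -2.6, 0]
[-8.05, -3.72, 0]

[0.18, -1.11, 0]
[0.61, -2.16, 0]
[1.27, -3.07, 0]
[2.13, -3.8, 0]
[3.14, -4.31, 0]
[4.24, -4.57, 0]
[5.36, -4.57, 0]
[6.46, -4.31, 0]
[7.47, -3.8, 0]
[8.32, -3.06, 0]

[0.66, 0.91, 0]
[1.09, 1.96, 0]
[1.27, 3.07, 0]
[1.18, 4.2, 0]
[0.83, 5.27, 0]
[0.24, 6.23, 0]
[-0.56, 7.03, 0]
[-1.52, 7.62, 0]
[-2.6, 7.96, 0]
[-3.72, 8.05, 0]
```

move_arm:
  moves:
    - {"gripper": -1,"xyz": [-0.91,0.66,0],"angular": [0,0,0]}
    - {"gripper": -1,"xyz": [-1.96,1.09,0],"angular": [0,0,0]}
    - {"gripper": -1,"xyz": [-3.07,1.27,0],"angular": [0,0,0]}
    - {"gripper": -1,"xyz": [-4.2,1.18,0],"angular": [0,0,0]}
    - {"gripper": -1,"xyz": [-5.27,0.83,0],"angular": [0,0,0]}
    - {"gripper": -1,"xyz": [-6.23,0.24,0],"angular": [0,0,0]}
    - {"gripper": -1,"xyz": [-7.03,-0.56,0],"angular": [0,0,0]}
    - {"gripper": -1,"xyz": [-7.62,-1.52,0],"angular": [0,0,0]}
    - {"gripper": -1,"xyz": [-7.96,-2.6,0],"angular": [0,0,0]}
    - {"gripper": -1,"xyz": [-8.05,-3.72,0],"angular": [0,0,0]}

```text
clock: 4.82
position: [584.1, 267.1, 121.0]
ee_rot: [-0.671, 0.741, -0.0, -0.001]
contact_force: [-1.7, -4.1, 10.3]
gripper_width: 20.0
```

move_arm:
  moves:
    - {"gripper": -1,"xyz": [0.18,-1.11,0],"angular": [0,0,0]}
    - {"gripper": -1,"xyz": [0.61,-2.16,0],"angular": [0,0,0]}
    - {"gripper": -1,"xyz": [1.27,-3.07,0],"angular": [0,0,0]}
    - {"gripper": -1,"xyz": [2.13,-3.8,0],"angular": [0,0,0]}
    - {"gripper": -1,"xyz": [3.14,-4.31,0],"angular": [0,0,0]}
    - {"gripper": -1,"xyz": [4.24,-4.57,0],"angular": [0,0,0]}
    - {"gripper": -1,"xyz": [5.36,-4.57,0],"angular": [0,0,0]}
    - {"gripper": -1,"xyz": [6.46,-4.31,0],"angular": [0,0,0]}
    - {"gripper": -1,"xyz": [7.47,-3.8,0],"angular": [0,0,0]}
    - {"gripper": -1,"xyz": [8.32,-3.06,0],"angular": [0,0,0]}

```text
clock: 6.08
position: [608.1, 181.7, 121.1]
ee_rot: [-0.671, 0.741, -0.001, 0.002]
contact_force: [3.4, -2.7, 6.8]
gripper_width: 20.0
```

move_arm:
  moves:
    - {"gripper": -1,"xyz": [0.66,0.91,0],"angular": [0,0,0]}
    - {"gripper": -1,"xyz": [1.09,1.96,0],"angular": [0,0,0]}
    - {"gripper": -1,"xyz": [1.27,3.07,0],"angular": [0,0,0]}
    - {"gripper": -1,"xyz": [1.18,4.2,0],"angular": [0,0,0]}
    - {"gripper": -1,"xyz": [0.83,5.27,0],"angular": [0,0,0]}
    - {"gripper": -1,"xyz": [0.24,6.23,0],"angular": [0,0,0]}
    - {"gripper": -1,"xyz": [-0.56,7.03,0],"angular": [0,0,0]}
    - {"gripper": -1,"xyz": [-1.52,7.62,0],"angular": [0,0,0]}
    - {"gripper": -1,"xyz": [-2.6,7.96,0],"angular": [0,0,0]}
    - {"gripper": -1,"xyz": [-3.72,8.05,0],"angular": [0,0,0]}

```text
clock: 7.32
position: [530.9, 227.7, 121.1]
ee_rot: [-0.672, 0.741, -0.001, 0.002]
contact_force: [5.0, -2.8, 4.5]
gripper_width: 20.3
```

move_arm:
  moves:
    - {"gripper": 0.2,"xyz": [0,0,0],"angular": [0,0,0]}
    - {"gripper": 0.2,"xyz": [0,0,0],"angular": [0,0,0]}
    - {"gripper": 0.2,"xyz": [0,0,0],"angular": [0,0,0]}
    - {"gripper": 0.2,"xyz": [0,0,-4],"angular": [0,0,0]}
    - {"gripper": 0.2,"xyz": [0,0,-9],"angular": [0,0,0]}
    - {"gripper": 0.2,"xyz": [0,0,-13],"angular": [0,0,0]}
    - {"gripper": 0.2,"xyz": [0,0,-13],"angular": [0,0,0]}

```text
clock: 8.2
position: [530.8, 227.3, 253.4]
ee_rot: [-0.671, 0.741, -0.0, 0.004]
contact_force: [0.6, 0.8, -1.7]
gripper_width: 51.2
```

Run:
```python
from h import *
s=arm.read_state();print(s["position"],s["ee_rot"],s["contact_force"])
c=arm.get_calibration("wrist");i,d=arm.get_image("wrist")
P=cloud(c,d);P[d<50]=np.nan;z=P[...,2]
for n,lo,hi in(("wheel",95,108),("knob",147,160)):
    m=((z>lo)&(z<hi)).astype(np.uint8);k,L,st,ce=cv2.connectedComponentsWithStats(m)
    for j in range(1,k):
        if st[j,4]>150:
            p=P[L==j];print(n,st[j],p.mean(0).round(1),cv2.minEnclosingCircle(p[:,:2].astype(np.float32)))
```

```text
[530.84820378 227.31659224 253.40232375] [-6.71213601e-01  7.41254544e-01 -4.62162085e-04  3.71354080e-03] [ 0.57641886  0.81131209 -1.65964548]
wheel [  504     0   136   117 13814] [344.9 126.2 101.8] ((341.52008056640625, 123.39881896972656), 60.49338150024414)
wheel [  183   135   163   158 18839] [579.8 217.2 101.7] ((577.8817138671875, 223.27650451660156), 66.21493530273438)
knob [308 230  31  31 753] [531.  231.2 152.6] ((531.1700439453125, 232.46253967285156), 10.842245101928711)
```

move_arm:
  moves:
    - {"gripper": 0.5,"xyz": [4.5,-0.6,0],"angular": [0,0,0]}
    - {"gripper": 0.5,"xyz": [9,-1.2,0],"angular": [0,0,0]}
    - {"gripper": 0.5,"xyz": [13.5,-1.8,0],"angular": [0,0,0]}
    - {"gripper": 0.5,"xyz": [18,-2.4,0],"angular": [0,0,0]}
    - {"gripper": 0.5,"xyz": [22.5,-3,0],"angular": [0,0,0]}
    - {"gripper": 0.5,"xyz": [27,-3.6,0],"angular": [0,0,0]}
    - {"gripper": 0.5,"xyz": [31.5,-4.2,0],"angular": [0,0,0]}
    - {"gripper": 0.5,"xyz": [36,-4.8,0],"angular": [0,0,0]}
    - {"gripper": 0.5,"xyz": [40.4,-5.4,0],"angular": [0,0,0]}
    - {"gripper": 0.5,"xyz": [40.4,-5.4,0],"angular": [0,0,0]}

```text
clock: 9.5
position: [542.0, -182.9, 247.2]
ee_rot: [-0.67, 0.743, 0.002, -0.001]
contact_force: [0.4, 0.9, -0.5]
gripper_width: 63.8
```

Run:
```python
from h import *
import pickle
s=arm.read_state();print(s["position"],s["ee_rot"],s["contact_force"],s["joints"])
c=arm.get_calibration("wrist");i,d=arm.get_image("wrist");pickle.dump((c,i,d),open("pics/w3.pkl","wb"))
cv2.imwrite("pics/w3.png",i)
P=cloud(c,d);P[d<50]=np.nan;z=P[...,2]
for n,lo,hi in(("handle",122,140),("fin",72,82),("needle",66,73)):
    m=((z>lo)&(z<hi)&(P[...,0]<640)).astype(np.uint8);k,L,st,ce=cv2.connectedComponentsWithStats(m)
    for j in range(1,k):
        if st[j,4]>20:
            p=P[L==j];print(n,st[j],p.mean(0).round(1),p.min(0).round(1),p.max(0).round(1),cv2.minAreaRect(p[:,:2].astype(np.float32)))
```

```text
[ 542.00170036 -182.90595628  247.19079877] [-0.66950883  0.74280064  0.00176685 -0.00142083] [ 0.39124524  0.87137703 -0.54781937] [-4.26287551e-02  2.86086098e-01 -9.67578571e-02 -5.71279793e-04
 -1.19245579e+00 -6.08560260e-02]
handle [265 170  19  52 898] [ 571.4 -213.5  129.5] [ 564.4 -230.7  122.2] [ 579.2 -195.   132. ] ((571.9803466796875, -212.68740844726562), (35.867828369140625, 12.179201126098633), 83.76995849609375)
fin [577  82   6  11  21] [ 332.2 -262.3   72.7] [ 330.4 -266.1   72. ] [ 333.8 -258.9   74.1] ((332.23394775390625, -262.34521484375), (7.172082901000977, 2.7816948890686035), 72.52588653564453)
fin [564  94  15  40  99] [ 337.5 -243.5   72.8] [ 333.1 -257.4   72. ] [ 340.6 -228.8   74.3] ((338.1888732910156, -243.34725952148438), (29.462234497070312, 5.626108646392822), 80.87897491455078)
fin [564 134   5  11  27] [ 338.2 -224.4   72.6] [ 336.6 -227.9   72. ] [ 340.  -219.8   73.3] ((338.49835205078125, -223.7707061767578), (3.2599313259124756, 8.273059844970703), 4.995044231414795)
fin [ 189  145   77   75 1187] [ 616.4 -219.1   75.9] [ 585.7 -250.5   72. 
[... 1206 characters left out ...]
  72.6] ((565.7354736328125, -214.64649963378906), (21.05190086364746, 0.27837231755256653), 84.05625915527344)
needle [209 192   6  30  83] [ 634.4 -197.1   69.6] [ 629.5 -211.2   66.1] [ 639.7 -184.8   73. ] ((634.138427734375, -197.9742431640625), (27.45077896118164, 3.9585602283477783), 73.20784759521484)
needle [282 215   4  26  86] [ 576.  -172.    71.2] [ 573.9 -184.7   66.6] [ 578.6 -162.4   73. ] ((575.7884521484375, -173.6388702392578), (22.513408660888672, 2.805046558380127), 81.8624267578125)
needle [492 447   8  19  88] [381.8 105.8  70.2] [379.1  94.9  66. ] [384.1 121.6  72.9] ((381.8918762207031, 108.19193267822266), (26.690677642822266, 4.766091823577881), 87.95805358886719)
```

View pics/w3.png

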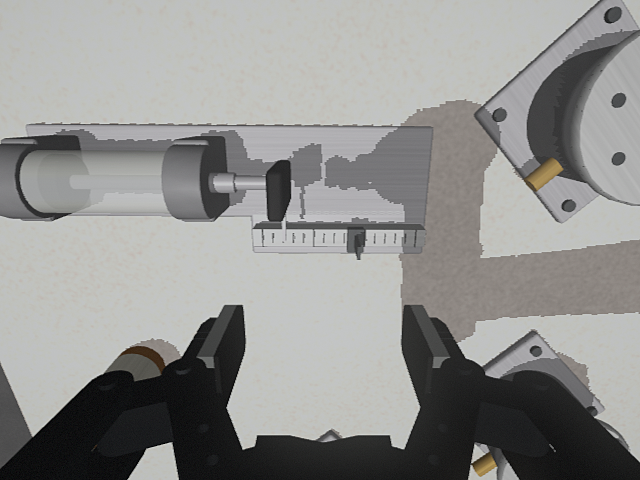

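The wrist view shows the handle at (278,190), the needle tip at about (284,240) and the marker fin at (359,245). The handle is at (572,-213) and the fin is about 65 mm out along the pull.

move_arm:
  moves:
    - {"gripper": 0.2,"xyz": [1.3,-1.6,0],"angular": [0,0,0]}
    - {"gripper": 0.2,"xyz": [2.65,-3.28,2],"angular": [0,0,0]}
    - {"gripper": 0.2,"xyz": [2.65,-3.28,6],"angular": [0,0,0]}
    - {"gripper": 0.2,"xyz": [2.65,-3.28,10],"angular": [0,0,0]}
    - {"gripper": 0.2,"xyz": [2.65,-3.28,13],"angular": [0,0,0]}
    - {"gripper": 0.2,"xyz": [2.65,-3.28,15],"angular": [0,0,0]}
    - {"gripper": 0.2,"xyz": [2.65,-3.28,15],"angular": [0,0,0]}

```text
clock: 10.42
position: [571.7, -208.8, 97.1]
ee_rot: [-0.672, 0.741, 0.002, -0.002]
contact_force: [0.9, -0.3, 0.4]
gripper_width: 51.2
```

move_arm:
  moves:
    - {"gripper": 0.2,"xyz": [0.3,0,0],"angular": [0,0,0]}
    - {"gripper": -1,"xyz": [0.3,0,0],"angular": [0,0,0]}
    - {"gripper": -1,"xyz": [0.3,0,0],"angular": [0,0,0]}
    - {"gripper": -1,"xyz": [0.3,0,0],"angular": [0,0,0]}
    - {"gripper": -1,"xyz": [0.3,0,0],"angular": [0,0,0]}
    - {"gripper": -1,"xyz": [0.3,0,0],"angular": [0,0,0]}

```text
clock: 11.18
position: [572.4, -213.2, 100.6]
ee_rot: [-0.671, 0.742, 0.0, -0.0]
contact_force: [-1.8, 1.7, 5.1]
gripper_width: 11.0
```

move_arm:
  moves:
    - {"gripper": -1,"xyz": [0,0.8,0],"angular": [0,0,0]}
    - {"gripper": -1,"xyz": [0,1.6,0],"angular": [0,0,0]}
    - {"gripper": -1,"xyz": [0,2.4,0],"angular": [0,0,0]}
    - {"gripper": -1,"xyz": [0,3.2,0],"angular": [0,0,0]}
    - {"gripper": -1,"xyz": [0,4.0,0],"angular": [0,0,0]}
    - {"gripper": -1,"xyz": [0,4.8,0],"angular": [0,0,0]}
    - {"gripper": -1,"xyz": [0,5.6,0],"angular": [0,0,0]}
    - {"gripper": -1,"xyz": [0,6.2,0],"angular": [0,0,0]}
    - {"gripper": -1,"xyz": [0,6.2,0],"angular": [0,0,0]}
    - {"gripper": -1,"xyz": [0,6.2,0],"angular": [0,0,0]}

```text
clock: 12.42
position: [515.5, -207.0, 100.7]
ee_rot: [-0.671, 0.741, -0.004, 0.003]
contact_force: [8.4, 2.0, -1.9]
gripper_width: 10.9
```

Run:
```python
from h import *
import pickle
s=arm.read_state();print(s["position"],s["ee_rot"],s["contact_force"])
for n in("wrist","top","scene"):
    c=arm.get_calibration(n);i,d=arm.get_image(n);pickle.dump((c,i,d),open(f"pics/f_{n}.pkl","wb"))
    cv2.imwrite(f"pics/f_{n}.png",i)
```

```text
[ 515.54106761 -206.97766362  100.65783451] [-0.67124553  0.74121956 -0.00353603  0.00324052] [ 8.36025213  2.04918107 -1.86097331]
```

View pics/f_wrist.png

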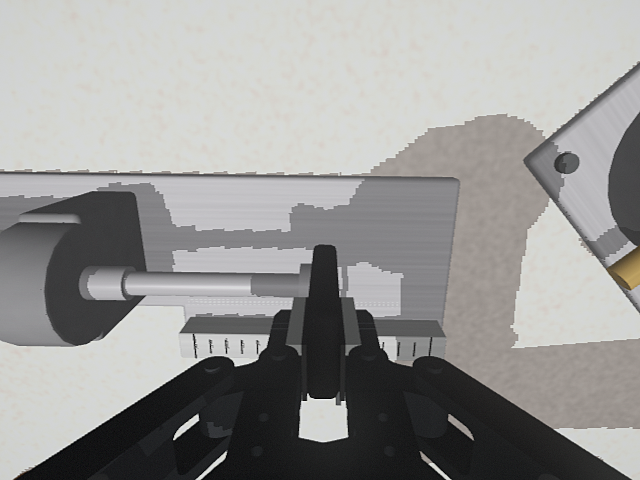

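The handle is held and out about 57 mm by TCP, with the needle and fin hidden behind the fingers here. I'll use the fixed cameras for those.

Run:
```python
import cv2,numpy as np
a=cv2.imread("pics/f_scene.png")[200:300,200:300];b=cv2.imread("pics/f_top.png")[200:300,340:440]
f=lambda x:cv2.resize(x,(400,400),interpolation=cv2.INTER_CUBIC)
cv2.imwrite("pics/crop2.png",cv2.convertScaleAbs(np.hstack([f(a),f(b)]),alpha=1.6))
```

```text
(no output)
```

View pics/crop2.png

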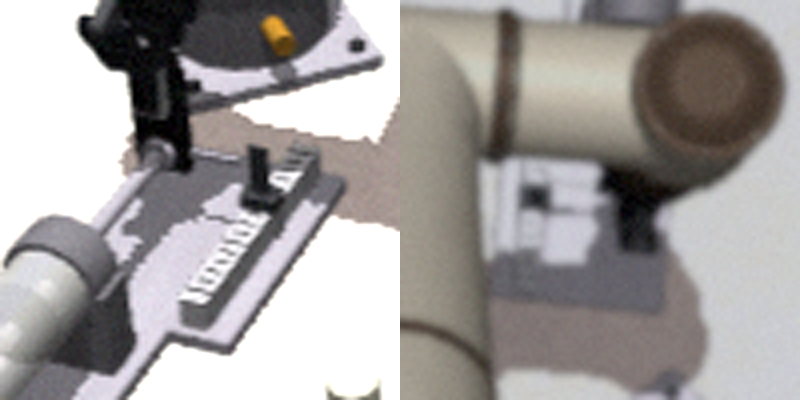

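Run:
```python
from h import *
import pickle
a=np.radians(-6.0);X=np.array([np.cos(a),np.sin(a)]);Y=np.array([-X[1],X[0]]);H=np.array([571.9,-212.7])
sx=lambda p:((np.asarray(p)[...,:2]-H)@np.stack([X,Y],1)).round(1)
c,i,d=pickle.load(open("pics/f_wrist.pkl","rb"));P=cloud(c,d);z=P[...,2]
u=np.arange(640)
for v in(250,255,260,270,280): # handle, beyond pads
    m=(abs(u-325)<40)&(z[v]>118)&(z[v]<140)
    if m.any(): q=sx(P[v][m]);print(v,u[m].min(),u[m].max(),q.min(0),q.max(0),np.median(z[v][m]))
c,i,d=pickle.load(open("pics/f_scene.pkl","rb"));P=cloud(c,d)
v,w=np.mgrid[:480,:640]
S=sx(P); z=P[...,2]
m=(S[...,1]>22)&(S[...,1]<53)&(z>60)&(z<82)&(S[...,0]<-30)&(S[...,0]>-90);print("needle depth",m.sum(),[ (x,y,S[y,x].tolist(),round(float(z[y,x]))) for y,x in np.argwhere(m)][:40])
m=(S[...,1]>53)&(S[...,1]<68)&(z>60)&(z<82)&(S[...,0]<-30)&(S[...,0]>-100);print("fin depth",m.sum(),np.median(S[m],0),z[m].max())
g=i.max(2);print(g[232:246,246:270])
for px in((250,238.2),(256,238.8),(259.5,239.3)):print("needle ray",px,sx(ray(c,*px,70)))
print("fin ray",sx(ray(c,264.3,237,78)))
```

```text
needle depth 27 [(np.int64(261), np.int64(237), [-62.8, 52.9], 71), (np.int64(249), np.int64(238), [-55.6, 23.2], 67), (np.int64(250), np.int64(238), [-53.2, 27.4], 69), (np.int64(251), np.int64(238), [-53.5, 30.0], 70), (np.int64(252), np.int64(238), [-55.1, 31.9], 69), (np.int64(253), np.int64(238), [-55.1, 34.7], 70), (np.int64(249), np.int64(239), [-53.7, 24.0], 65), (np.int64(250), np.int64(239), [-50.0, 28.8], 69), (np.int64(251), np.int64(239), [-54.2, 29.3], 66), (np.int64(252), np.int64(239), [-48.9, 35.0], 71), (np.int64(253), np.int64(239), [-54.0, 35.0], 67), (np.int64(254), np.int64(239), [-47.9, 41.1], 73), (np.int64(255), np.int64(239), [-57.3, 38.7], 66), (np.int64(256), np.int64(239), [-52.6, 44.0], 70), (np.int64(257), np.int64(239), [-56.8, 44.5], 68), (np.int64(258), np.int64(239), [-52.1, 49.8], 72), (np.int64(252), np.int64(240), [-52.0, 33.0], 65), (np.int64(253), np.int64(240), [-54.0, 34.7], 64), (np.int64(254), np.int64(240), [-51.1, 39.0], 67), (np.int64(255), np.int64(240), [-53.3, 40.6], 66), (np.int64(256), np.int64(240), [-51.2, 44.5], 68), (np.int64(25
[... 1191 characters left out ...]
1  50  59  62  69  70  42  12
   23  16  39  71  89  86]
 [  2  10  52  72  75  70  71  73  69  68  70  65  66  63  68  69  39  17
   17  20  26  55  73  78]
 [ 15  26  57  71  73  74  72  72  73  74  72  73  75  77  75  72  49  19
   20  17  22  60  87  96]
 [ 41  61  72  76  72  73  73  74  71  73  70  73  76  77  73  73  49  17
   17  20  16  78 135 152]
 [ 73  70  76  75  75  72  74  70  72  73  71  75  73  75  73  72  47  17
   18  21  17 117 139 107]
 [ 73  73  75  72  74  70  71  74  77  74  78  80  82  87  79  71  51  22
   16  19  17 105 151 157]]
needle ray (250, 238.2) [-51.4  28.3]
needle ray (256, 238.8) [-53.8  43.5]
needle ray (259.5, 239.3) [-54.6  52.6]
fin ray [-57.1  65. ]
```

Two methods agree: the wrist measurement less the TCP travel leaves 7.9 mm to go, and the scene depth gap gives about 8.2 mm.

move_arm:
  moves:
    - {"gripper": -1,"xyz": [0,0.4,0],"angular": [0,0,0]}
    - {"gripper": -1,"xyz": [0,0.83,0],"angular": [0,0,0]}
    - {"gripper": -1,"xyz": [0,0.83,0],"angular": [0,0,0]}
    - {"gripper": -1,"xyz": [0,0.83,0],"angular": [0,0,0]}
    - {"gripper": -1,"xyz": [0,0.83,0],"angular": [0,0,0]}

```text
clock: 13.2
position: [507.6, -206.1, 100.6]
ee_rot: [-0.671, 0.741, -0.004, 0.003]
contact_force: [9.0, 2.3, -1.7]
gripper_width: 11.1
```

```bash
cat > chk.py <<'E'
from h import *
a=np.radians(-6.0);X=np.array([np.cos(a),np.sin(a)]);Y=np.array([-X[1],X[0]]);H=np.array([571.9,-212.7])
sx=lambda p:((np.asarray(p)[...,:2]-H)@np.stack([X,Y],1))
s=arm.read_state();print(s["clock"],s["position"],s["contact_force"],s["gripper_width"],"pull",(s["position"][:2]-[572.4,-213.2])@-X)
c=arm.get_calibration("scene");N=[];F=[]
for k in range(8):
    i,d=arm.get_image("scene");P=cloud(c,d);S=sx(P);z=P[...,2]
    n=(S[...,1]>25)&(S[...,1]<50)&(z>64)&(z<76)&(S[...,0]<-30)&(S[...,0]>-90)
    f=(S[...,1]>54)&(S[...,1]<68)&(z>62)&(z<82)&(S[...,0]<-30)&(S[...,0]>-100)
    N.append(np.median(S[n][:,0]));F.append(np.median(S[f][:,0]))
print("needle",np.mean(N),np.std(N),"fin",np.mean(F),np.std(F),"gap",np.mean(N)-np.mean(F))
a=cv2.resize(i[200:300,200:300],(600,600),interpolation=cv2.INTER_CUBIC)
cv2.imwrite(f"pics/chk{int(s['clock']*100)}.png",cv2.convertScaleAbs(a,alpha=1.6))
w,_=arm.get_image("wrist");cv2.imwrite("pics/chkw.png",w)
E
python3 chk.py
```

```text
13.2 [ 507.63537242 -206.0963355   100.6153009 ] [ 9.04264026  2.3225565  -1.70775998] 11.091263612466525 pull 65.15237531083504
needle -60.9441497223515 0.7127561595160081 fin -61.10861405338193 0.3167442281896358 gap 0.16446433103043034
```

```bash
ls pics/chk*; cp pics/chk13*.png pics/final.png
```

```text
pics/chk1320.png
pics/chkw.png
```

View pics/final.png

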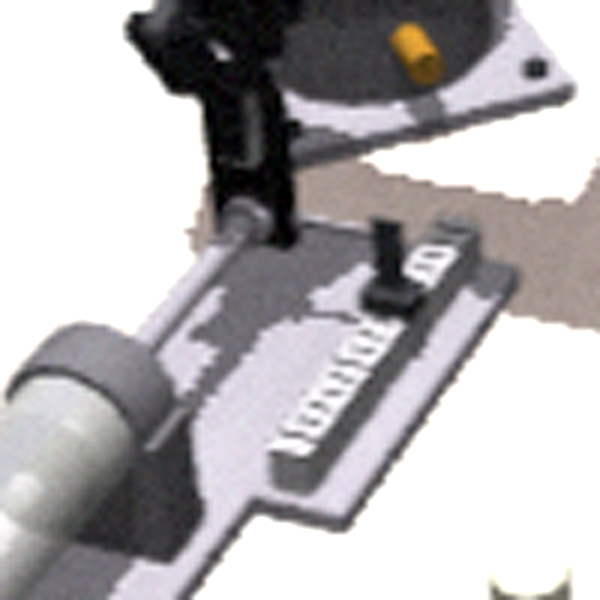

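The needle at crop (300–365, 222–235) now points straight at the fin (388, 245), and the saddle sits where it was set. I'm handing in while still gripping.

```bash
python3 -c "
from h import *
print(arm.job_done()); s=arm.read_state();print(s['clock'],s['position'],s['gripper_width'])"
```

```text
the job is handed in; nothing more can be done
None
the job is handed in; nothing more can be done
```

The job is handed in, with the flush done first and the gripper still holding the sampler handle at the mark.

- **Purge pump:** I took the knob of the leftmost pump and turned the wheel clockwise by about 405°. Afterwards the knob stood at about 170°, down from 217°, which fits one full turn plus about 47°.
- **Sampler:** I pinched the handle and pulled it out 65.2 mm. The wrist-camera estimate of the fin was 65.1 mm. In the scene camera's depth, the gap between needle and fin was about 0.2 mm, with about 0.7 mm of scatter between frames.
- **Marker and forces:** The saddle looked unmoved in the last picture. Wrist force readings stayed around 10 N or less.
- **Time:** About 14 s of the 61 s were used.
- **Disagreement:** Positions from the scene camera were offset about 3–4 mm from those of the wrist camera. It applied equally to needle and fin, so the gap is unaffected.
- **Not checked:** I did not re-measure the bottle, rack and beaker at the end. The gripper's path stayed well clear of all three.

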